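Fit the keyed spindle into a turntable drive

TASK

Lever up the hinged steel dust flap over the bore of the turntable's gear drive with the blade of the filling knife, tip it right back so that it stays open, and lay the knife flat on the bench again. Take the keyed spindle out of the wooden block, lower it into the upright bore, turn it while pressing until its key slips into the keyway, and push it home until its collar sits on the hub. Finish still gripping the spindle and pressing it firmly down, so that it can be bolted from below; leave the mallet, the tin and the plain drift in the block alone.

Things in the scene. Friction and masses are not known exactly. Their poses are not given: they have to be found in the camera images.
- drive: Worm gearbox of squared cast aluminium, 100 mm wide (y), fixed on a plywood base 20 mm thick; origin on the bench under the bore. x points from the bore to the flap's hinge (roughly away from the robot), y to the grey motor, z up. Flat top 106 mm above the bench, from x = -50 to +70 mm. The motor with its box lies beyond y = 50 mm, all below 130 mm.
- bore (a point): Centre of the bore's mouth on the hub's top face, 113 mm above the bench; axes as the drive's. Bore 20 mm wide, 80 mm deep, open below. One keyway, 8 mm wide and reaching 16 mm from the axis, runs its full length. Its angle is not told: within 0.6 rad either side of the drive's -x; seen in the hub's face once the flap is open, or found by feel. The hub does not turn.
- flap (a joint): Angle of the dust flap, rad: 0 shut, flat over the bore; 1.57 upright; 2.5 tipped right back on its stop. Steel sheet 2.5 mm thick, 66 mm wide, 110 g, with slight drag: short of upright it falls shut, past upright it falls open and stays. The hinge line runs along the drive's y, at x = 42 mm, 115.5 mm above the bench; the flap reaches 86 mm from it.
- flap_lip (a point): Middle of the front edge of the flap's 40 mm wide tongue, at its underside. Shut, it is at the drive's x = -44 mm, 114 mm above the bench, with 8 mm of air below it over the gearbox's top, for 13 mm back from the edge as far as the round rim of the hub: room for a blade. Axes are the flap's own (shut: as the drive's).
- knife_grip (a point): Grip point in the wooden handle of the filling knife, near the blade, half-way up; 10 mm above the bench as it lies flat. x points along the knife to the blade's end, z up. Handle 24 mm wide (y), 20 mm thick, from x = -98 to +20 mm. The steel blade, 2 mm thick, is level with this point, 32 mm wide, and ends square at x = 105 mm. 130 g.
- spindle_grip (a point): Centre of the steel spindle's head, half-way up its two spanner flats (20 mm apart across y, 24 mm wide along x, 44 mm tall); 115 mm above the bench as it stands in the block. x points to the key's side, z up; at the start the key points to the robot (-x) within 0.5 rad. A threaded nose, 16 mm wide and 14 mm tall, stands on top. 0.27 to 0.43 kg.
- spindle_seat (a point): Centre of the underside of the spindle's collar (34 mm wide, 8 mm thick, right below the flats), 30 mm below the grip point; it seats on the hub's face. Below it: shaft 18 mm wide with one key, 6 mm wide (4 in its lowest 2 mm), reaching 14 mm from the axis, from 3 to 53 mm below this point; the rest down to the tip, 70 mm below this point, is plain, its last 5 mm tapered.
- block: Fixed hardwood block 130 (x) by 62 (y) by 85 mm high; origin at the centre of its underside. Two holes, 27 mm wide and 78 mm deep, at x = -30 and +30 mm: the spindle hangs by its collar in one, the plain drift in the other; which is which varies.
- drift_mid (a point): The plain round steel drift (no key, no flats) in the other hole of the block: a point in its axis just above its 33 mm wide collar; it reaches 32 mm above the block. Leave it alone.
- mallet: Carver's round wooden mallet standing on its head, 100 mm wide, 250 mm tall; origin under its centre. Leave it alone.
- tin: Plain steel grease tin, 72 mm wide, 75 mm tall; origin under its centre. Leave it alone.

How it is judged (in metres and radians):
On the way, in this order (a step that is already met when the one before it is completed fails the run):
1. the flap is raised on the knife (over 0.35 rad, knife touching it) (value of joint flap above 0.35 rad and contact force between knife and flap above 0.1 N), for 0.1 s.
2. the flap is tipped back past upright (over 2 rad) (value of joint flap above 2 rad), for 0.2 s.
3. the spindle's end stands in the bore (horizontal distance between spindle_seat and bore below 0.006 m and z of spindle_seat in the frame of bore below 0.063 m), for 0.1 s.
At the end, for the whole second after the job is handed in: The spindle's collar is within 3 mm of the hub's face and of the bore's axis, upright within 0.06 rad, gripped by the fingers and pressed on the drive with more than 6 N; the flap stays tipped back beyond 2 rad; the knife lies flat on the bench, let go (z of spindle_seat in the frame of bore below 0.003 m and horizontal distance between spindle_seat and bore below 0.003 m and angle between spindle_seat's own z axis and vertical below 0.06 rad and contact force between spindle and drive above 6 N and contact force between the fingers and spindle above 2 N and value of joint flap above 2 rad and height (world z) of knife_grip below 0.016 m and (angle between knife_grip's own z axis and vertical below 0.2 rad or angle between knife_grip's own z axis and vertical above 2.94 rad) and contact force between the fingers and knife below 0.1 N); the arm keeps its last pose, push and grip.
It fails at once if the mallet, the tin or the drift is moved by more than 30 mm (distance of any of mallet, tin, drift_mid from where it was at the start of the episode above 0.03 m).
It also fails if it takes over 72 s, if anything falls off the work surface, if the arm or the gripper's body presses on something with over 40 N, if the wrist force passes 120 N, or if a joint passes its speed limit or range.

ROBOT

A 6-joint arm with a two-finger parallel gripper is mounted at the origin on the work surface. World frame = base frame: x ahead of the robot, y to its left, z up, the work surface at z = 0. Lengths are in mm, angles in degrees, forces in N, time in s.
With the tool pointing down it reaches from about 325 to 925 mm from the base axis. Payload 3.1 kg.
Tool frame: the origin (TCP) lies at the very end of the fingers, on their centre line; the grasp point (between the pads) lies grasp_offset behind it (grasp_offset is the distance from the TCP to the grasp point, in mm); z points along the fingers, x is the direction in which the jaws open and shut, and the axes are right-handed (so a half turn about z gives the same grasp; the last joint's range is limited). The gripper opens to 85 mm and grips with 20 to 120 N. Pads are 22 mm wide; open, the fingers measure 114 mm over their backs; the gripper's body (76 mm by 85 mm) begins 54 mm behind the grasp point. The pads swing forward as they close: fully open they stand 13 mm farther back than shut.
Start: joints at [63.014, 12.427, 92.441, -0, 75.132, -6.429], TCP at [219.452, 585.218, 231.3] pointing down, gripper open.
Joint ranges: [-157.48, 157.48], [-44.54, 120.13], [17.64, 146.25], [-64.5, 244.5], [7.68, 150.69], [-147.95, 147.95]. Speed limits (degrees/s): [159.86, 159.86, 180, 180, 180, 180].

INTERFACE

Orientations are given as [roll, pitch, yaw] about the fixed x, y, z axes, in that order (R = Rz(yaw) Ry(pitch) Rx(roll)).
In Python, from station import * gives the robot as it stands. Calls block until the motion is done:
- goto(position, orientation): joint-space move of the TCP to a pose.
- move_l(position, attitude=None, speed=150): straight line of the TCP; attitude=None keeps the orientation; speed is the mean speed in mm/s.
- move_j(angles): joint-space move.
- grip(opening, squeeze=None): finger opening in mm; squeeze is the grip in N (None keeps the last); returns when the fingers have stopped.
- wait(seconds).
- solve_ik(position, orientation): joint angles nearest the present ones, or None.
- get_obs(): the state.
- get_image(name): name is "scene" or "top" or "wrist"; returns the picture (420x560x3 uint8, red, green, blue); there is no depth.
- get_calibration(name): a dict with "fx", "fy", "cx", "cy" (pixels), "D" ([k1, k2, p1, p2, k3] as OpenCV has them; the pictures are not rectified), "R" (3x3) and "t" (3): a world point X has camera coordinates R X + t; the wrist camera has in their place "mount" (4x4, takes a point from camera to tool coordinates, whose origin is the TCP and whose axes are the tool frame's). Camera axes: x right, y down, z forward; pixel columns grow to the right and rows downward; lengths in mm; the calibration is good to about 2 mm. A picture is of the moment at which its call begins: read the wrist's pose just before it. get_calibration takes no time and is no camera call.
A pose or a line that the arm cannot do raises Unreachable and nothing moves.
- sign_off(): hands the job in, once; it reports no verdict.
Trained networks look in the newest picture that a camera, given by its name, has taken for a name from the list of things; names that differ only in an ending like _2 or _b are one class to them, and where a whole thing is asked for, a point or a joint stands for the part that bears it (a point fixed in the world has none). Each returns a list of dicts, best first, with "score" (0 to 1); they miss things now and then, are a little off and sometimes report something else, mostly with a low value. They report only what shows in the picture. A call takes as long as a camera call.
- spot_in(name, camera): "extent" ([centre column, centre row, width, height] in pixels, round what is visible of it).
- regions_of(name, camera): "region" (420x560 bool, what is visible of it) and "extent" ([centre column, centre row, width, height] in pixels, round what is visible of it).
The state is a dict: "t": time; "joint_pos": joint angles; "qvel": joint speeds; "effort": joint torques, N m; "tcp_pos": TCP position; "ee_rot": TCP orientation; "wrist_force": force on the tool from outside, world axes, zero at the start; "moment": the same for the moment, N m; "grip_width": finger opening in mm.
Only numpy, scipy, OpenCV 4.12 (cv2) and the standard library are available. Lean on these libraries where they do the work, as an engineer would, in place of code of your own. Each camera call takes 0.05 s, during which the arm holds its last target.

## Working session

There is one attempt and no reset: what is moved stays moved. The work goes in short steps, each a Python script; the robot and the scene stay as the last script left them, time stands still between calls to the robot, and variables do not carry over. Pictures are saved under pics/ and viewed, and the job is handed in when it is done.

```bash
ls; mkdir -p pics; python3 - <<'E'
from station import *
import cv2
o=get_obs(); print({k:o[k] for k in o})
try: print(grasp_offset)
except Exception as e: print(e)
for n in ["scene","top","wrist"]:
    im=get_image(n); cv2.imwrite(f"pics/{n}0.png",im[:,:,::-1])
    c=get_calibration(n); print(n,c)
    if n!="x":
        for name in ["drive","flap","knife_grip","spindle_grip","block","drift_mid","mallet","tin"]:
            r=spot_in(name,n); print(name,[(round(q["score"],2),[round(v) for v in q["extent"]]) for q in r[:3]])
print(get_obs()["t"])
E
```

```text
pics
{'t': 0.0, 'joint_pos': array([ 6.30142342e+01,  1.24790365e+01,  9.25277503e+01,  1.10229107e-03,
        7.51310716e+01, -6.42777520e+00]), 'qvel': array([ 0.01947889,  0.05023936,  0.03544359, -0.08756807,  0.03563599,
       -0.08390751]), 'effort': array([ 8.29315977e-04, -3.96857965e+01, -3.03850973e+01, -2.19003796e-04,
        9.76279291e-03,  6.27291755e-06]), 'tcp_pos': array([219.07054275, 584.49028327, 229.95022611]), 'ee_rot': array([-1.79983509e+02,  1.36872622e-01,  6.94417450e+01]), 'wrist_force': array([ 0.69798727,  0.34928044, -0.62909453]), 'moment': array([-0.02033501,  0.01401663, -0.00882633]), 'grip_width': 84.658870352944}
18.700000000000003
scene {'fx': 488.8283106212796, 'fy': 488.8283106212796, 'cx': 281.87092887206074, 'cy': 202.6988495021128, 'D': array([-0.00386371,  0.        ,  0.        ,  0.        ,  0.        ]), 'R': array([[-0.19313213,  0.9810371 ,  0.01631505],
       [ 0.74178551,  0.15687535, -0.65203097],
       [-0.642226  , -0.11382586, -0.75801678]]), 't': array([ 113.44957015, -375.06320786, 1452.75226798])}
drive [(0.57, [350, 259
[... 951 characters left out ...]
 26, 35])]
tin [(0.74, [156, 261, 33, 30])]
wrist {'fx': 322.94044126979395, 'fy': 322.94044126979395, 'cx': 284.03938323570577, 'cy': 208.57101066967863, 'D': array([-0.05316267,  0.        ,  0.        ,  0.        ,  0.        ]), 'mount': array([[ 9.99999510e-01,  8.70827689e-04, -4.70239997e-04,
         6.93843209e-03],
       [-6.87247969e-04,  9.52922203e-01,  3.03214121e-01,
        -7.74482667e+01],
       [ 7.12149386e-04, -3.03213649e-01,  9.52922335e-01,
        -1.42556784e+02],
       [ 0.00000000e+00,  0.00000000e+00,  0.00000000e+00,
         1.00000000e+00]])}
drive []
flap []
knife_grip []
spindle_grip []
block []
drift_mid []
mallet []
tin [(0.7, [197, 374, 26, 22])]
1.35
```

```bash
python3 - <<'E'
import cv2
for n in ["scene","top"]:
    im=cv2.imread(f"pics/{n}0.png"); 
    a=im[60:340,90:490] if n=="scene" else im[80:340,100:480]
    cv2.imwrite(f"pics/{n}0z.png",cv2.resize(a,None,fx=2,fy=2,interpolation=cv2.INTER_CUBIC))
E
```

```text
(no output)
```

View pics/scene0z.png

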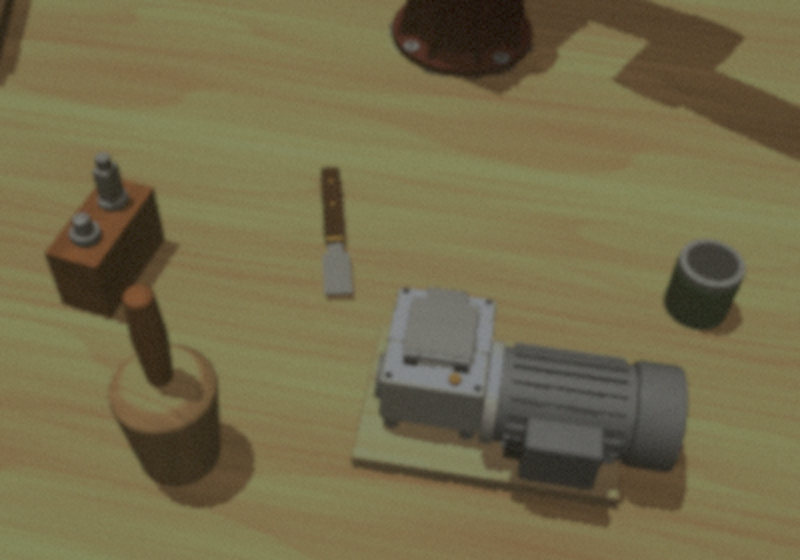

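View pics/top0z.png

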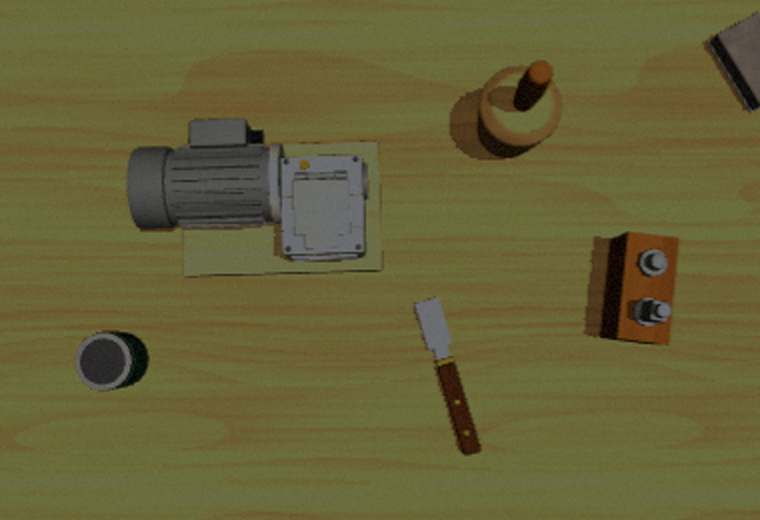

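The scene view shows the spindle (with flats and nose) in the block's near hole and the drift in the far one. The knife's blade points away from the robot, towards the drive. In the top view, the hinge is at about zoomed (320,175) and the tongue's front edge at (320,248).

```bash
cat > h.py <<'E'
from station import *
import numpy as np, cv2
from scipy.spatial.transform import Rotation as Ro
def rot(rpy): return Ro.from_euler('xyz',rpy,degrees=True).as_matrix()
def cam(name,obs=None):
    c=get_calibration(name); K=np.array([[c['fx'],0,c['cx']],[0,c['fy'],c['cy']],[0,0,1]])
    if 'mount' in c:
        obs=obs or get_obs(); T=np.eye(4); T[:3,:3]=rot(obs['ee_rot']); T[:3,3]=obs['tcp_pos']
        M=T@np.array(c['mount']); R=M[:3,:3].T; t=-R@M[:3,3]
    else: R=np.array(c['R']); t=np.array(c['t'])
    return K,np.array(c['D']),R,t
def onz(px,z,C):
    K,D,R,t=C
    u=cv2.undistortPoints(np.array(px,float).reshape(-1,1,2),K,D).reshape(-1,2)
    d=np.c_[u,np.ones(len(u))]@R; o=-R.T@t
    z=np.broadcast_to(z,len(u))
    return o+d*((z-o[2])/d[:,2])[:,None]
def proj(X,C):
    K,D,R,t=C
    return cv2.projectPoints(np.array(X,float).reshape(-1,1,3),cv2.Rodrigues(R)[0],t,K,D)[0].reshape(-1,2)
def st():
    o=get_obs(); print('t',round(o['t'],2),'tcp',np.round(o['tcp_pos'],1),'rpy',np.round(o['ee_rot'],1),'F',np.round(o['wrist_force'],1),'M',np.round(o['moment'],2),'w',round(o['grip_width'],1)); return o
def snap(name,fn,crop=None,f=1):
    o=get_obs(); im=get_image(name); C=cam(name,o); np.savez('pics/'+fn+'.npz',K=C[0],D=C[1],R=C[2],t=C[3])
    a=im[:,:,::-1]
    if crop: a=a[crop[1]:crop[3],crop[0]:crop[2]]
    cv2.imwrite('pics/'+fn+'.png',cv2.resize(a,None,fx=f,fy=f,interpolation=cv2.INTER_CUBIC) if f!=1 else a); return im,C
def ld(fn):
    z=np.load('pics/'+fn+'.npz'); return z['K'],z['D'],z['R'],z['t']
E
python3 - <<'E'
from h import *
C=cam('top'); S=cam('scene')
T=lambda p:[p[0]/2+100,p[1]/2+80]
Z=lambda p:[p[0]/2+90,p[1]/2+60]
print('knife top', onz([T((415,303)),T((438,297)),T((452,354)),T((439,357)),T((471,450))],10,C).round(0).tolist())
print('knife scene', onz([Z((326,297)),Z((352,295)),Z((334,243)),Z((330,170))],10,S).round(0).tolist())
print('drive top corners', onz([T((284,160)),T((363,157)),T((366,253)),T((283,257))],106,C).round(0).tolist())
print('drive scene corners', onz([Z((403,290)),Z((495,300)),Z((490,389)),Z((385,380))],106,S).round(0).tolist())
print('spindle nose', onz([T((661,311))],151,C).round(0), onz([Z((103,160))],151,S).round(0))
print('block top', onz([T((626,235)),T((678,240)),T((668,344)),T((618,337))],85,C).round(0).tolist())
for yaw in (0,90,-90,180): print(yaw, solve_ik([500,50,350],[180,0,yaw]))
E
```

```text
knife top [[535.0, -52.0, 10.0], [542.0, -81.0, 10.0], [468.0, -98.0, 10.0], [465.0, -82.0, 10.0], [346.0, -121.0, 10.0]]
knife scene [[548.0, -74.0, 10.0], [539.0, -46.0, 10.0], [465.0, -84.0, 10.0], [342.0, -118.0, 10.0]]
drive top corners [[705.0, 108.0, 106.0], [707.0, 13.0, 106.0], [591.0, 10.0, 106.0], [587.0, 109.0, 106.0]]
drive scene corners [[601.0, 21.0, 106.0], [595.0, 113.0, 106.0], [703.0, 121.0, 106.0], [713.0, 24.0, 106.0]]
spindle nose [[ 519. -322.  151.]] [[ 526. -318.  151.]]
block top [[613.0, -306.0, 85.0], [606.0, -368.0, 85.0], [481.0, -351.0, 85.0], [489.0, -292.0, 85.0]]
0 [-2.29705042e+00 -7.08493143e+00  1.00129015e+02 -2.54444375e-14
  8.69559165e+01 -2.29705042e+00]
90 [ -2.29705042  -7.08493143 100.12901492   0.          86.95591651
 -92.29705042]
-90 [-2.29705042e+00 -7.08493143e+00  1.00129015e+02 -2.54444375e-14
  8.69559165e+01  8.77029496e+01]
180 None
```

```bash
python3 - <<'E'
from h import *
goto([620,63,260],[180,0,92]); st()
im,C=snap('wrist','drv1')
for n in ['flap','drive']:
    print(n,[(round(q["score"],2),[round(v) for v in q["extent"]]) for q in spot_in(n,'wrist')[:3]])
goto([505,-320,260],[180,0,90]); st()
im,C=snap('wrist','spi1')
print([(round(q["score"],2),[round(v) for v in q["extent"]]) for q in spot_in('spindle_grip','wrist')[:3]])
goto([440,-92,150],[180,0,106]); st()
im,C=snap('wrist','kni1')
print([(round(q["score"],2),[round(v) for v in q["extent"]]) for q in spot_in('knife_grip','wrist')[:3]])
st()
E
```

```text
t 3.7 tcp [619.9  63.9 259.9] rpy [-180.    -0.    92.1] F [-0.5 -0.4 -0.6] M [ 0.01 -0.01  0.05] w 85.2
flap []
drive [(0.97, [373, 225, 297, 186])]
t 5.33 tcp [ 505.6 -319.1  260. ] rpy [180.   -0.   90.1] F [ 0.1  0.6 -0.2] M [ 0.01 -0.04 -0.03] w 85.3
[(0.61, [281, 207, 34, 49])]
t 6.46 tcp [441.5 -92.9 151.2] rpy [1.799e+02 1.000e-01 1.060e+02] F [ 0.4  0.1 -0.3] M [-0.01 -0.03  0.04] w 85.5
[(0.62, [287, 183, 36, 219])]
t 6.56 tcp [441.8 -93.4 151.4] rpy [1.799e+02 1.000e-01 1.059e+02] F [ 0.2  0.1 -0.6] M [-0.01 -0.    0.01] w 85.8
```

View pics/drv1.png

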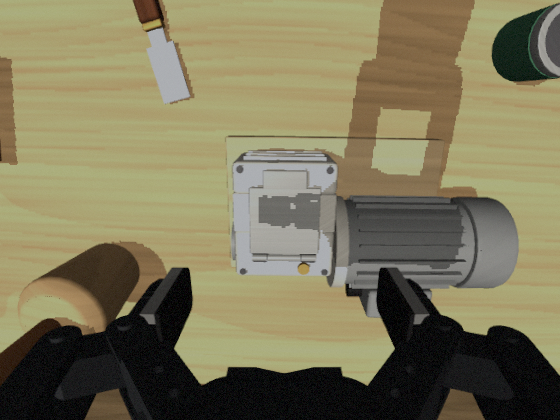

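View pics/spi1.png

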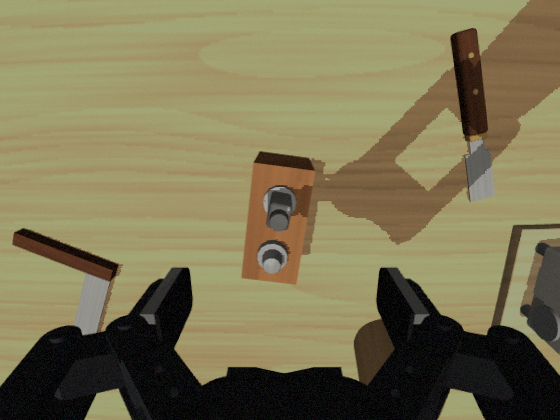

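View pics/kni1.png

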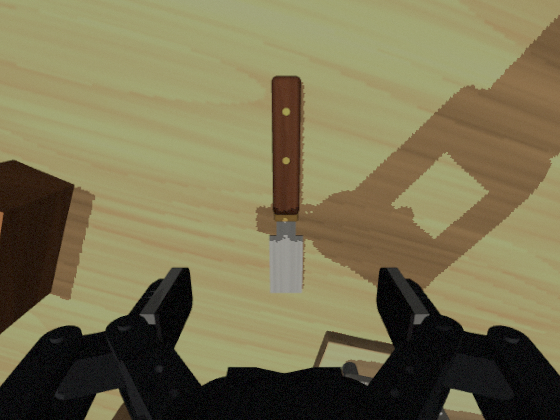

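The wrist views show three things:
- **Drive:** the flap plate spans pixels (250–320, 170–262), with its tongue's front edge at row 170.
- **Block:** the spindle nose is at (279,222) and the drift at (272,262).
- **Knife:** it lies along column 287, with the butt at row 76, the ferrule at 219 and the blade end at 292.

```bash
python3 - <<'E'
import cv2
for n,(a,b,c,d),f in [('drv1',(210,130,360,290),5),('spi1',(220,140,340,290),5)]:
    im=cv2.imread(f'pics/{n}.png')[b:d,a:c]
    im=cv2.convertScaleAbs(im,alpha=1.2)
    cv2.imwrite(f'pics/{n}z.png',cv2.resize(im,None,fx=f*0.75,fy=f*0.75,interpolation=cv2.INTER_CUBIC))
E
python3 - <<'E'
from h import *
C=ld('kni1')
P=onz([(271,292),(302,292),(273,215),(299,215),(287,77)],[11,11,20,20,20],C); print(P.round(1).tolist())
end=(P[0]+P[1])/2; butt=P[4]; d=end-butt; print(np.linalg.norm(d[:2]),np.degrees(np.arctan2(d[1],d[0])))
u=d[:2]/np.linalg.norm(d[:2]); print('grip',end[:2]-105*u,butt[:2]+98*u, 'ferrule mid',(P[2]+P[3])/2)
C=ld('drv1')
P=onz([(233,163),(336,163),(334,275),(236,275)],106,C);print(P.round(1).tolist())
P=onz([(264,171),(306,171),(250,188),(320,188),(250,258),(320,258)],[116.5]*6,C);print(P.round(1).tolist())
E
```

```text
[[542.2, -78.1, 11.0], [533.6, -48.2, 11.0], [459.7, -98.5, 20.0], [453.2, -76.1, 20.0], [345.1, -118.6, 20.0]]
200.61335784019224 16.061091999460146
grip [437.02104225 -92.18164276] [439.3145272  -91.52134921] ferrule mid [456.4511641  -87.26832226  20.        ]
[[594.2, 15.6, 106.0], [590.7, 110.7, 106.0], [706.8, 118.7, 106.0], [710.5, 17.3, 106.0]]
[[598.6, 45.0, 116.5], [597.2, 82.6, 116.5], [614.8, 32.5, 116.5], [612.4, 96.3, 116.5], [685.2, 32.8, 116.5], [682.7, 101.3, 116.5]]
```

View pics/drv1z.png

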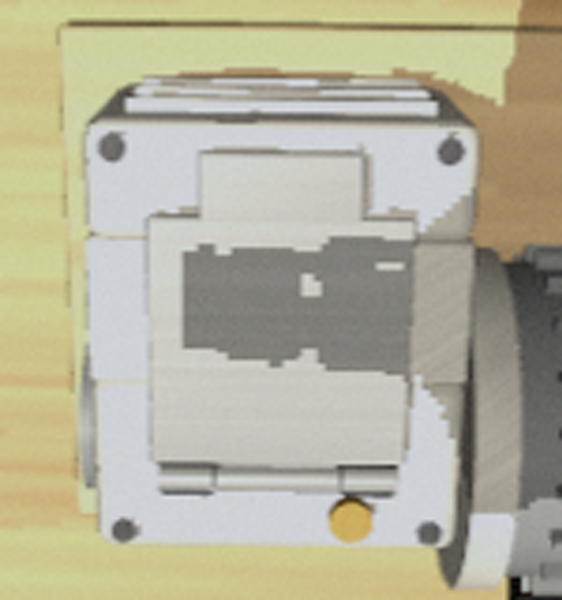

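View pics/spi1z.png

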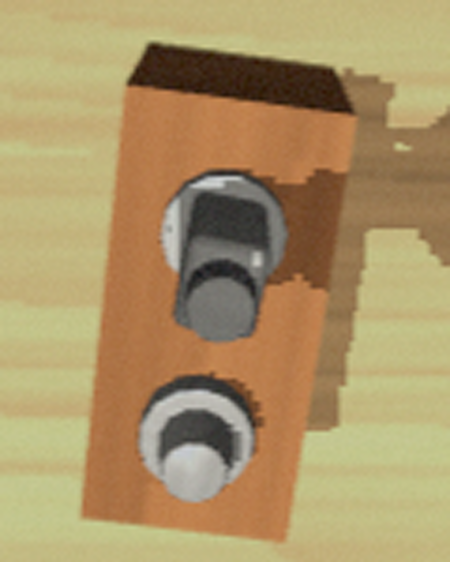

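```bash
python3 - <<'E'
from h import *
C=ld('drv1')
T=lambda p:[p[0]/3.75+210,p[1]/3.75+130]
B=onz([T(p) for p in [(112,148),(451,150),(429,532),(124,530)]],107.5,C);print('bolts',B.round(1).tolist())
m1=(B[0]+B[1])/2;m2=(B[2]+B[3])/2;d=m2-m1;print('cl',m1,m2,np.degrees(np.arctan2(d[1],d[0])))
e=B[1]-B[0];print('front yaw',np.degrees(np.arctan2(-e[0],e[1])));e=B[2]-B[3];print(np.degrees(np.arctan2(-e[0],e[1])))
P=onz([(227,137),(442,139)],20,C);e=P[1]-P[0];print('base',np.degrees(np.arctan2(-e[0],e[1])))
P=onz([T(p) for p in [(201,152),(363,152),(150,215),(415,219),(153,460),(405,466)]],116.5,C);print(P.round(1).tolist())
from scipy.optimize import least_squares
mod=np.array([(-50,-50,106),(-50,50,106),(70,50,106),(70,-50,106),(-44,-20,116.5),(-44,20,116.5)])
px=np.array([T(p) for p in [(88,122),(476,122),(453,545),(100,545),(201,152),(363,152)]])
def f(v):
    a=np.radians(v[2]);R=np.array([[np.cos(a),-np.sin(a),0],[np.sin(a),np.cos(a),0],[0,0,1]])
    return (proj(mod@R.T+[v[0],v[1],0],C)-px).ravel()
r=least_squares(f,[640,64,2]);print('bore',r.x,r.fun.round(1))
# block/spindle
C=ld('spi1'); T=lambda p:[p[0]/3.75+220,p[1]/3.75+140]
P=onz([T((222,310))],151,C); print('nose top',P)
P=onz([T((225,228))],93,C); print('collar ctr',P)
P=onz([T(p) for p in [(188,192),(270,205),(187,240),(190,262),(270,265)]],137,C); print('flats top?',P.round(1).tolist())
P=onz([T(p) for p in [(128,87),(357,114),(287,541),(82,518)]],85,C);print('block',P.round(1).tolist(),P.mean(0))
E
```

```text
bolts [[599.7, 22.1, 107.5], [597.2, 105.7, 107.5], [702.7, 108.2, 107.5], [705.1, 24.9, 107.5]]
cl [598.4520006   63.92916356 107.5       ] [703.91514968  66.53137805 107.5       ] 1.4134383681984533
front yaw 1.7601159932433348
1.678874369233003
base 1.789974121836014
[[598.2, 44.6, 116.5], [596.8, 83.3, 116.5], [614.1, 32.5, 116.5], [612.8, 96.9, 116.5], [679.5, 33.6, 116.5], [678.8, 99.0, 116.5]]
bore [641.1709505   65.11113744   1.6607323 ] [-2.6 -1.3  2.3 -0.4  1.5  2.1 -0.8  1.4 -0.9 -0.5  0.6 -0.2]
nose top [[ 520.38866515 -323.15100569  151.        ]]
collar ctr [[ 518.44704877 -323.16745499   93.        ]]
flats top? [[497.1, -331.0, 137.0], [500.1, -312.4, 137.0], [508.5, -331.3, 137.0], [513.8, -330.7, 137.0], [514.5, -312.3, 137.0]]
block [[482.1, -348.8, 85.0], [489.2, -288.2, 85.0], [618.0, -305.0, 85.0], [610.4, -365.8, 85.0]] [ 549.9058471  -326.94142506   85.        ]
```

```bash
python3 - <<'E'
from h import *
goto([438,-92,50],[180,0,106])
move_l([438,-92,3],speed=60); st()
print(grip(20,90)); st()
move_l([438,-92,100],speed=120); st()
snap('wrist','kn2'); snap('scene','kn2s',(180,100,460,310),2.8)
E
```

```text
t 7.97 tcp [438.2 -92.1   3.1] rpy [180.   0. 106.] F [ 0.8  0.9 -0. ] M [-0.    0.   -0.02] w 85.3
False
t 8.59 tcp [438.4 -92.2   3.6] rpy [180.   0. 106.] F [-0.6  0.2  6.1] M [0.03 0.24 0.07] w 21.8
t 9.55 tcp [437.1 -91.6  99.1] rpy [-1.799e+02 -1.000e-01  1.060e+02] F [-0.9 -0.1 -1.4] M [ 0.03 -0.04  0.01] w 21.5
```

View pics/kn2.png

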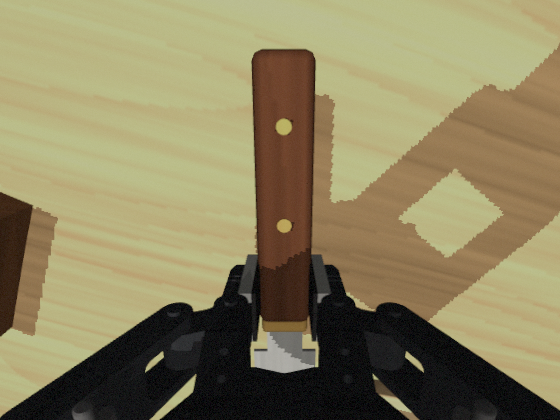

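View pics/kn2s.png

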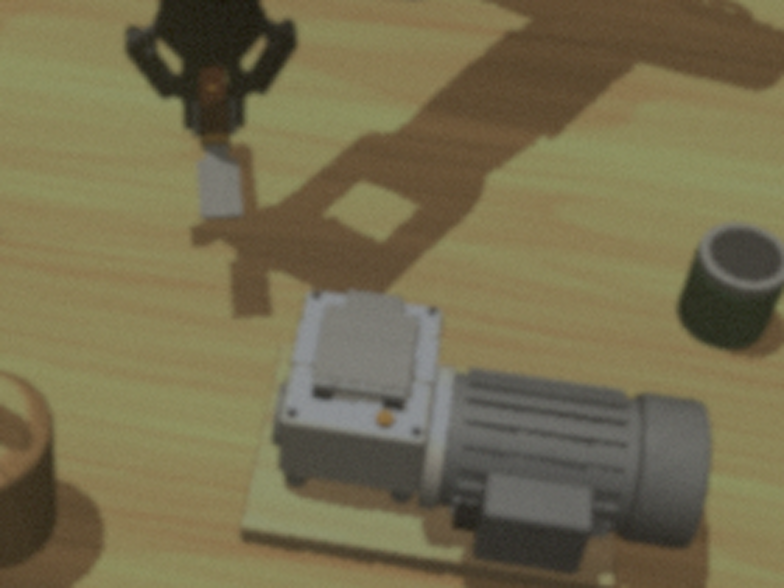

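```bash
python3 - <<'E'
from h import *
o=get_obs(); R=rot(o['ee_rot']); tcp=o['tcp_pos']; S=ld('kn2s'); W=ld('kn2')
def pt(x,y,z,C,pitch=0): # knife frame
    p=np.radians(pitch); X=np.array([x*np.cos(p)-z*np.sin(p), y, x*np.sin(p)+z*np.cos(p)])
    # knife x = tool y, knife y= -tool x... , knife z = -tool z
    return proj(tcp+R@np.array([-X[1],X[0],-6.6-X[2]]),C)[0]
for pitch in (-2,0,2):
    print(pitch,[((pt(105,y,0,S,pitch)-[180,100])*2.8).round(0) for y in (16,-16)], [((pt(30,0,1,S,pitch)-[180,100])*2.8).round(0)],[pt(-98,y,10,W,pitch).round(0) for y in (12,-12)])
E
```

```text
-2 [array([198., 220.]), array([240., 218.])] [array([214., 147.])] [array([251.,  46.]), array([319.,  47.])]
0 [array([198., 217.]), array([240., 214.])] [array([214., 146.])] [array([251.,  47.]), array([318.,  47.])]
2 [array([197., 213.]), array([240., 211.])] [array([214., 145.])] [array([252.,  48.]), array([318.,  48.])]
```

```bash
cat >> h.py <<'E'
BX,BY,YD=641.2,65.1,1.66
def D(x,y,z=None):
    a=np.radians(YD); p=[BX+x*np.cos(a)-y*np.sin(a),BY+x*np.sin(a)+y*np.cos(a)]
    return p if z is None else p+[z]
KO=6.6
def K(tipx,z): return D(tipx-105,0,z-KO)
E
python3 - <<'E'
from h import *
goto(K(-72,125),[180,0,90+YD])
move_l(K(-66,110.5),speed=60); st()
snap('wrist','ap1'); snap('scene','ap1s',(230,120,430,270),4)
snap('top','ap1t',(200,140,340,245),5)
E
```

```text
t 10.72 tcp [469.7  59.4 103. ] rpy [-179.9   -0.    91.6] F [-0.9 -0.1 -0.7] M [-0.02 -0.03  0.01] w 21.8
```

View pics/ap1s.png

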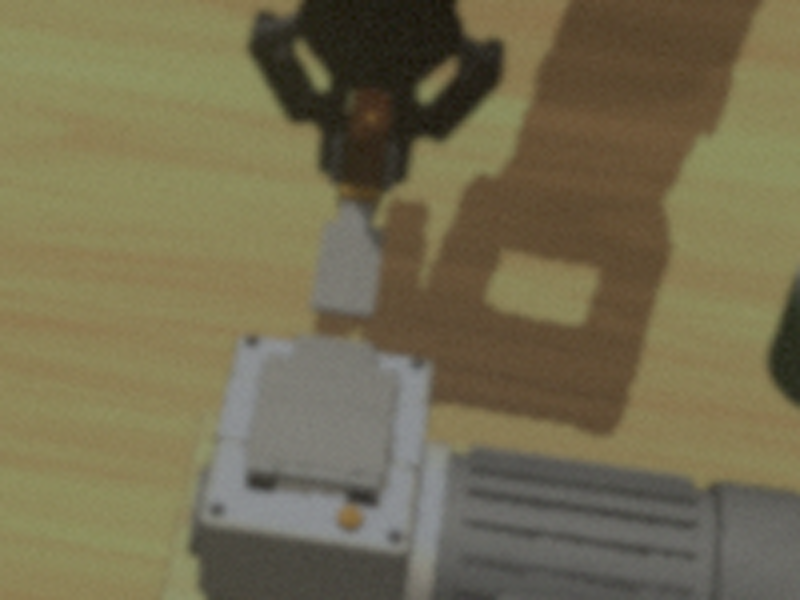

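View pics/ap1t.png

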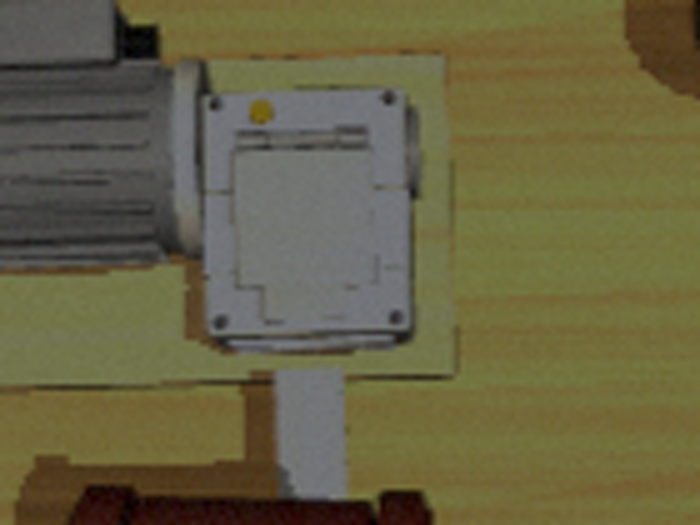

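View pics/ap1.png

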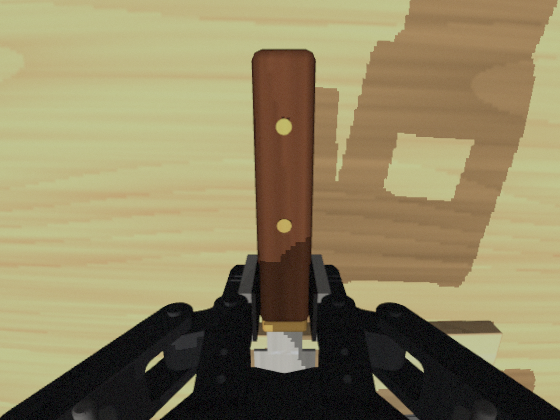

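```bash
python3 - <<'E'
from h import *
S=ld('ap1s');T=ld('ap1t')
f=lambda X,C,o,s:((proj(X,C)-o)*s).round(1).tolist()
for tx in(-66,-68):
  for z in (107,109,111,113):
    print(tx,z,'blade',f([D(tx,16,z+1),D(tx,-16,z+1)],S,[230,120],4),f([D(tx,16,z+1),D(tx,-16,z+1)],T,[200,140],5))
print('tongue',f([D(-44,20,116.5),D(-44,-20,116.5)],S,[230,120],4),f([D(-44,20,116.5),D(-44,-20,116.5)],T,[200,140],5))
E
```

```text
-66 107 blade [[368.8, 317.6], [306.3, 309.1]] [[269.8, 367.6], [336.9, 365.1]]
-66 109 blade [[369.1, 315.0], [306.5, 306.5]] [[269.5, 367.3], [336.7, 364.8]]
-66 111 blade [[369.4, 312.4], [306.7, 303.9]] [[269.1, 367.0], [336.5, 364.5]]
-66 113 blade [[369.7, 309.8], [307.0, 301.3]] [[268.7, 366.6], [336.2, 364.1]]
-68 107 blade [[369.2, 314.7], [306.8, 306.2]] [[270.0, 371.8], [337.1, 369.3]]
-68 109 blade [[369.5, 312.1], [307.0, 303.6]] [[269.6, 371.5], [336.8, 369.0]]
-68 111 blade [[369.8, 309.5], [307.3, 301.0]] [[269.2, 371.2], [336.6, 368.7]]
-68 113 blade [[370.1, 306.9], [307.5, 298.4]] [[268.8, 370.8], [336.4, 368.4]]
tongue [[373.2, 340.3], [293.5, 329.4]] [[258.5, 320.2], [342.9, 317.0]]
```

```bash
python3 - <<'E'
from h import *
move_l(K(-66,109.3),speed=40)
for tx in (-52,-46,-42,-39,-36):
    move_l(K(tx,109.3),speed=40); o=st()
    if abs(o['wrist_force'][0])>4: break
snap('scene','ap2s',(230,120,430,270),4)
snap('top','ap2t',(200,140,340,245),5)
E
```

```text
t 11.62 tcp [484.5  60.6 102.7] rpy [-180.    -0.    91.7] F [-0.3 -0.1 -2.2] M [-0.   -0.02 -0.01] w 21.8
t 11.93 tcp [490.6  60.7 102.8] rpy [180.   -0.   91.7] F [-0.7 -0.2 -2. ] M [ 0.01 -0.01 -0.01] w 22.4
t 12.18 tcp [494.6  60.8 102.8] rpy [180.    0.   91.7] F [ 0.6  0.3 -1.1] M [0.01 0.   0.02] w 21.7
t 12.43 tcp [497.5  60.9 102.8] rpy [180.    0.   91.7] F [ 0.3  0.5 -1.8] M [-0.05 -0.05  0.01] w 22.0
t 12.68 tcp [500.5  61.  102.8] rpy [180.    0.   91.7] F [ 0.4 -0.4 -2.3] M [ 0.   -0.08 -0.03] w 22.1
```

View pics/ap2s.png

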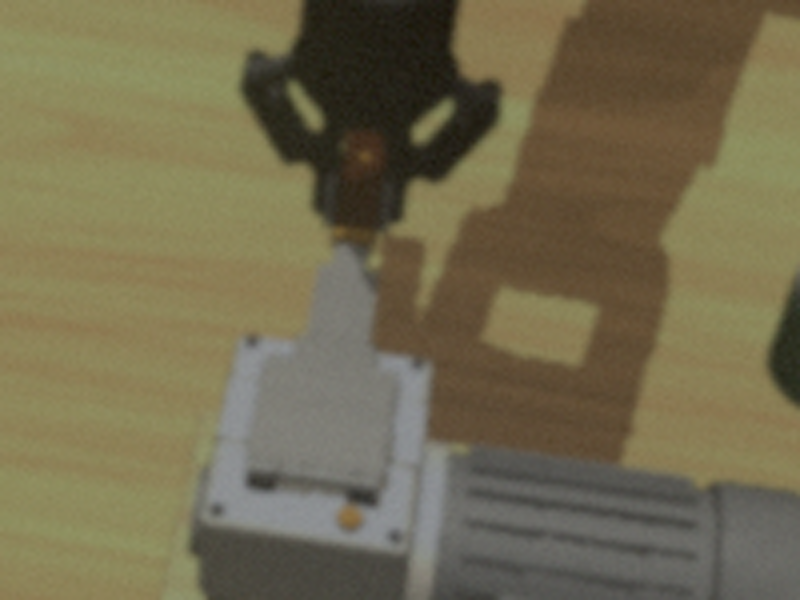

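View pics/ap2t.png

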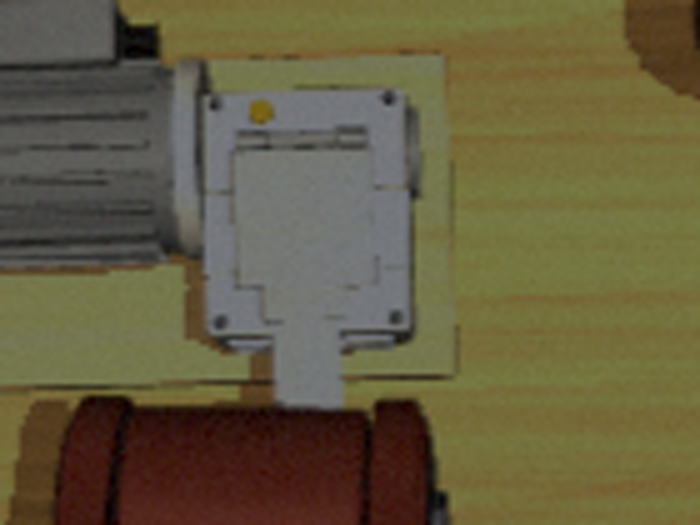

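```bash
cat >> h.py <<'E'
def arc(th,r=78,off=2.5):
    a=np.radians(th); x=42-r*np.cos(a)-off*np.sin(a); z=115.5+r*np.sin(a)-off*np.cos(a)
    return K(x,z)
E
python3 - <<'E'
from h import *
for th in (5,10,17,25):
    move_l(arc(th),speed=50); st()
snap('scene','ap3s',(230,120,430,270),4)
E
```

```text
t 13.13 tcp [500.9  61.  113.9] rpy [179.9   0.   91.7] F [ 0.7  0.2 -2.9] M [ 0.03 -0.04 -0.05] w 22.0
t 13.42 tcp [501.4  61.  120.5] rpy [179.9   0.   91.7] F [ 1.1  0.6 -1.9] M [0.02 0.05 0.05] w 21.7
t 13.76 tcp [503.6  61.1 129.9] rpy [179.9   0.   91.7] F [ 1.   0.3 -2. ] M [ 0.    0.   -0.06] w 22.2
t 14.12 tcp [507.2  61.2 140.2] rpy [179.9   0.   91.7] F [-0.3  0.9 -1.8] M [-0.11 -0.03  0.04] w 21.4
```

View pics/ap3s.png

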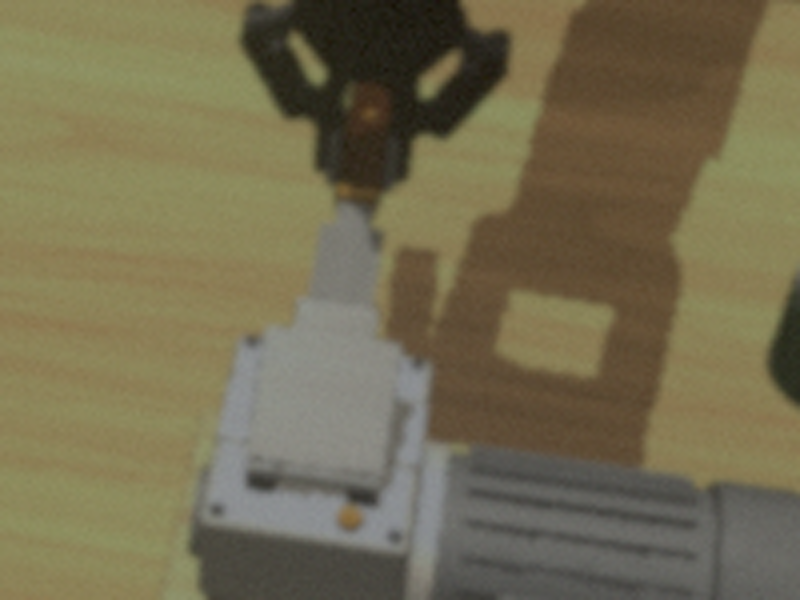

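The flap is rising on the blade: it has turned brighter and its tongue edge is now at row 300, up from 337. I'll carry on along the arc.

```bash
python3 - <<'E'
from h import *
for th in (33,40): move_l(arc(th),speed=60)
wait(0.15); st()
for th in (50,60,70,80,88): move_l(arc(th),speed=80)
st(); snap('scene','ap4s',(230,80,430,230),4)
E
```

```text
t 14.97 tcp [516.8  61.5 157. ] rpy [-180.     0.    91.7] F [ 0.  -0.  -1.5] M [-0.    0.04 -0.04] w 21.8
t 16.52 tcp [573.1  63.1 186.8] rpy [180.   -0.   91.7] F [-0.2 -0.8 -1.1] M [ 0.01 -0.04  0.  ] w 22.0
```

View pics/ap4s.png

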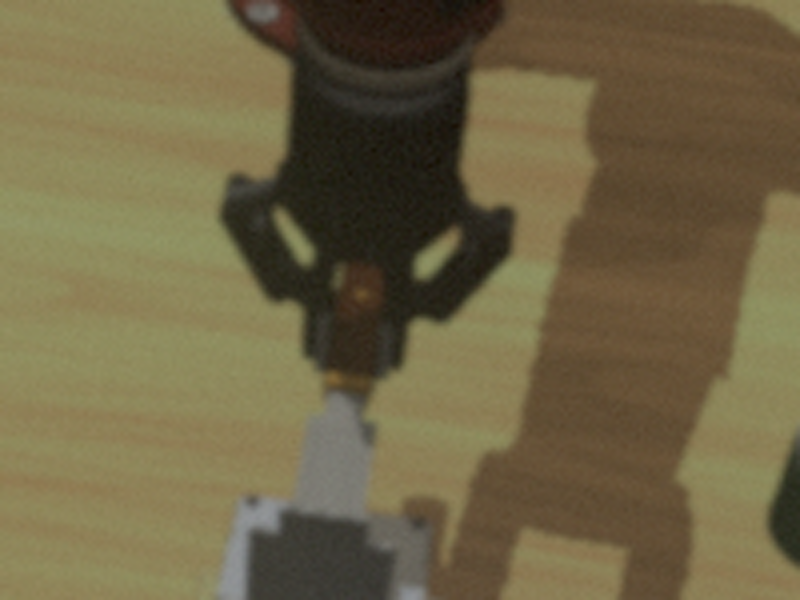

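```bash
python3 - <<'E'
from h import *
for th in (98,108,118): move_l(arc(th),speed=80)
wait(0.3)
st(); snap('scene','ap5s',(230,120,430,270),4)
move_l(D(-150,0,185),speed=150); st()
move_l(D(-150,-80,185),speed=200)
snap('scene','ap6s',(230,120,430,270),4);snap('wrist','ap6')
E
```

```text
t 17.82 tcp [612.4  64.3 179.1] rpy [180.   -0.   91.7] F [ 0.1 -0.1 -0.8] M [-0.02 -0.06  0.  ] w 21.7
t 18.82 tcp [492.1  60.7 185.4] rpy [179.9   0.   91.7] F [ 0.   0.4 -0.7] M [ 0.01 -0.09  0.02] w 21.8
```

View pics/ap6s.png

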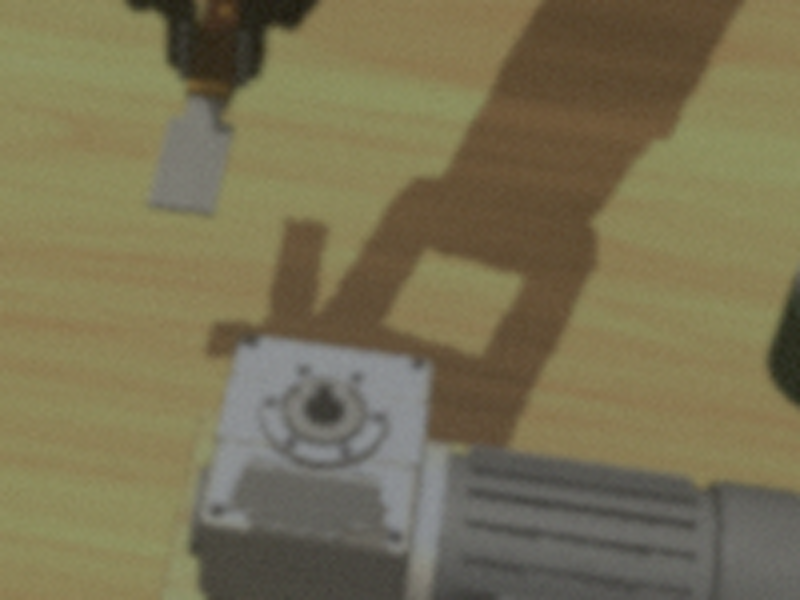

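The flap is open, and the hub shows its bore with the keyway pointing roughly towards the robot. Next I'll lay the knife back where it was.

```bash
python3 - <<'E'
from h import *
goto([430,-92,60],[180,0,106])
move_l([430,-92,8],speed=80); 
for z in (6,5,4,3.2):
    move_l([430,-92,z],speed=30); o=st()
    if o['wrist_force'][2]>4: break
grip(60); st()
move_l([430,-92,120],speed=180)
goto([620,63,215],[180,0,91.7]); st()
snap('wrist','drv2'); snap('top','all2')
im=cv2.imread('pics/drv2.png')[120:300,190:390]; cv2.imwrite('pics/drv2z.png',cv2.resize(im,None,fx=4,fy=3.3*4/3.3*0.8,interpolation=cv2.INTER_CUBIC))
st()
E
```

```text
t 21.2 tcp [430.3 -92.1   6.4] rpy [180.   0. 106.] F [ 0.4  0.4 -1.2] M [ 0.02 -0.05 -0.02] w 22.1
t 21.45 tcp [430.  -92.    5.1] rpy [180.   0. 106.] F [-0.3 -0.2 -1.3] M [ 0.03 -0.03  0.05] w 21.7
t 21.7 tcp [429.9 -91.9   3.9] rpy [-180.   -0.  106.] F [-0.3 -0.7 -1.4] M [ 0.03 -0.01 -0.02] w 21.7
t 21.95 tcp [430.1 -92.    3.6] rpy [-180.   -0.  106.] F [-2.5  0.2  4.4] M [ 0.13  0.28 -0.01] w 21.7
t 22.4 tcp [430.  -92.    3.1] rpy [-180.    0.  106.] F [0.1 0.5 0.9] M [ 0.    0.01 -0.  ] w 59.9
t 24.23 tcp [618.5  62.3 213. ] rpy [-179.8    0.    91.7] F [-0.4 -0.4 -1.1] M [-0.03 -0.01 -0.05] w 60.1
t 24.32 tcp [618.5  61.8 213.4] rpy [-179.8    0.    91.6] F [ 0.1  0.2 -0.6] M [ 0.03 -0.01 -0.02] w 60.1
```

View pics/drv2.png

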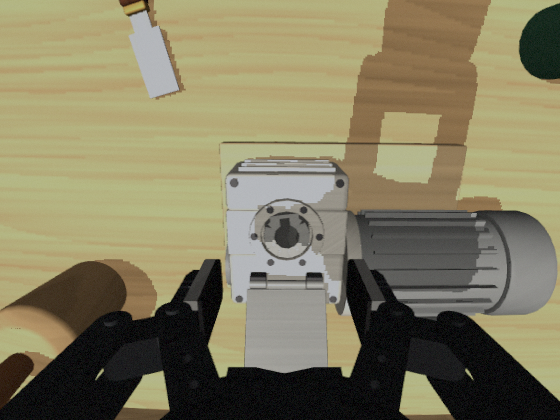

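View pics/all2.png

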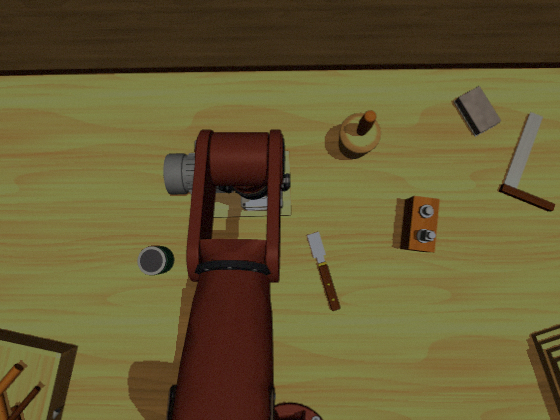

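The knife lies flat, with its blade at about (318,250) in the top view. In the wrist view the hub is at about (286,234). I'll zoom in on it.

```bash
python3 - <<'E'
from h import *
im=cv2.imread('pics/drv2.png')[185:285,230:345]; cv2.imwrite('pics/drv2z.png',cv2.resize(cv2.convertScaleAbs(im,alpha=1.5),None,fx=6,fy=6,interpolation=cv2.INTER_CUBIC))
E
```

```text
(no output)
```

View pics/drv2z.png

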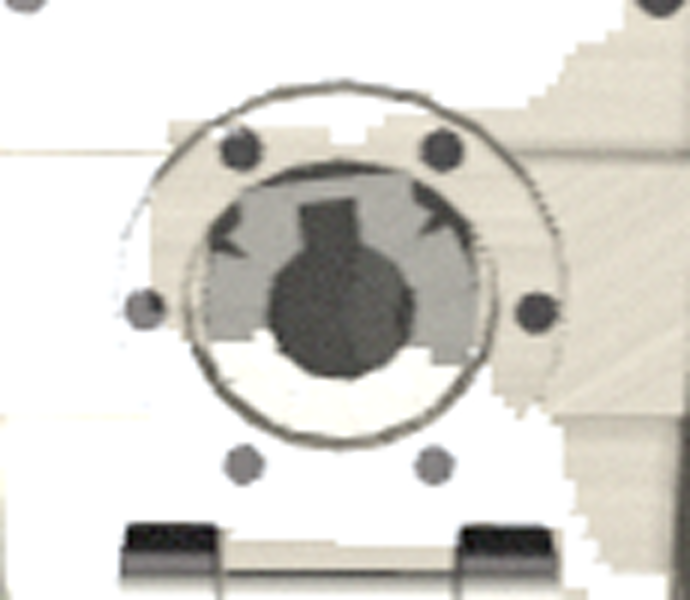

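```bash
python3 - <<'E'
from h import *
def oavg(n=5):
    L=[get_obs() for _ in range(n)]; print('t0',L[0]['t'],L[-1]['t'])
    print(np.round([l['tcp_pos'] for l in L],2).tolist()); return L[-1]
wait(0.2); oavg()
snap('wrist','drv3')
move_l([628,66,180],speed=100); wait(0.3); oavg(); snap('wrist','drv4')
for n in('drv3','drv4'):
    im=cv2.imread(f'pics/{n}.png')[185:305,230:345] ; cv2.imwrite(f'pics/{n}z.png',cv2.resize(cv2.convertScaleAbs(im,alpha=1.3),None,fx=5,fy=5,interpolation=cv2.INTER_CUBIC))
E
```

```text
t0 24.525 24.525
[[619.4, 62.12, 214.71], [619.4, 62.12, 214.71], [619.4, 62.12, 214.71], [619.4, 62.12, 214.71], [619.4, 62.12, 214.71]]
t0 25.3833 25.3833
[[628.44, 65.99, 180.82], [628.44, 65.99, 180.82], [628.44, 65.99, 180.82], [628.44, 65.99, 180.82], [628.44, 65.99, 180.82]]
```

View pics/drv3z.png

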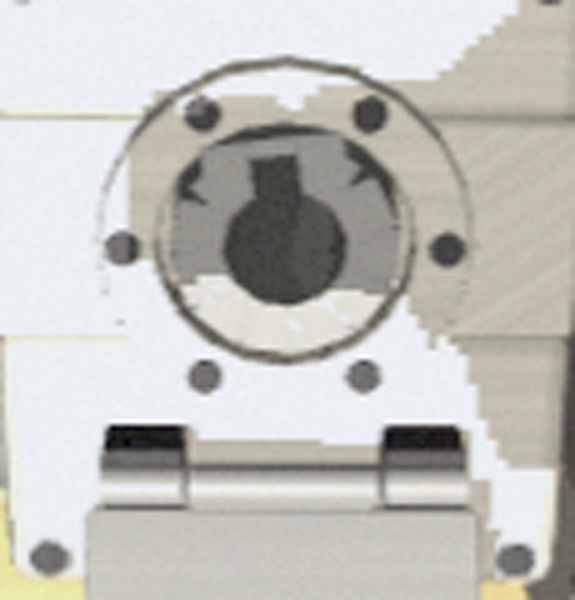

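View pics/drv4z.png

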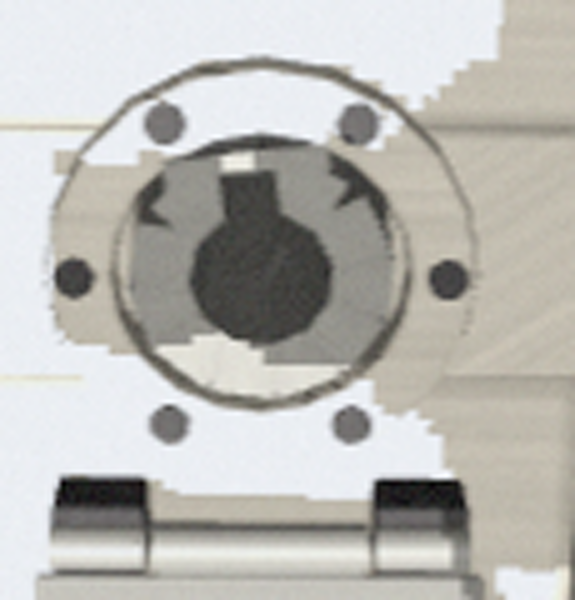

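```bash
python3 - <<'E'
from h import *
for n,c,k in [('drv3',[(224,244),(346,244),(285,304)],[(250,160),(299,156)]),('drv4',[(190,273),(332,273),(261,343)],[(220,177),(274,173)])]:
    T=lambda p:[p[0]/5+230,p[1]/5+185]
    C=ld(n); P=onz([T(p) for p in c],113,C); Q=onz([T(p) for p in k],113,C)
    print(P.round(2).tolist()); r=np.linalg.norm(P[1]-P[0])/2; ctr=np.array([(P[0,0]+P[1,0])/2,(P[0,1]+P[1,1])/2]); ctr[0]=P[2,0]-10
    m=Q.mean(0)[:2]; d=m-ctr; e=Q[1]-Q[0]
    print(n,'r',r,'ctr',ctr,'key mid',m,'len',np.linalg.norm(d),'ang from -x',np.degrees(np.arctan2(-d[1],-d[0])),'edge', np.degrees(np.arctan2(-e[0],e[1])),np.linalg.norm(e))
    h=onz([(0,0)],113,C)
E
```

```text
[[641.28, 55.05, 113.0], [640.7, 74.91, 113.0], [651.64, 65.32, 113.0]]
drv3 r 9.933141176215436 ctr [641.63589972  64.98247482] key mid [626.23791954  62.82796872] len 15.54798025223215 ang from -x 7.965190393578351 edge 6.611066770069922 7.8689951670107625
[[641.27, 54.9, 113.0], [640.66, 74.93, 113.0], [651.83, 65.23, 113.0]]
drv4 r 10.019583849423038 ctr [641.83300702  64.91402509] key mid [626.34406164  62.55790979] len 15.667121882098769 ang from -x 8.649294655380126 edge 6.247511027488834 7.493145923162415
```

```bash
python3 - <<'E'
from h import *
move_l([620,60,260],speed=200)
goto([508,-323,200],[180,0,90]); wait(0.25); st(); snap('wrist','spi2')
print([(round(q["score"],2),[round(v) for v in q["extent"]]) for q in spot_in('spindle_grip','wrist')[:3]])
im=cv2.imread('pics/spi2.png')[130:290,220:340]; cv2.imwrite('pics/spi2z.png',cv2.resize(cv2.convertScaleAbs(im,alpha=1.3),None,fx=5,fy=5,interpolation=cv2.INTER_CUBIC)[:600*2])
E
```

```text
t 27.73 tcp [ 508.7 -322.2  200.3] rpy [180.    0.   90.1] F [-0.   0.3 -0.3] M [-0.03  0.03  0.02] w 60.2
[(0.97, [285, 229, 45, 63])]
```

View pics/spi2z.png

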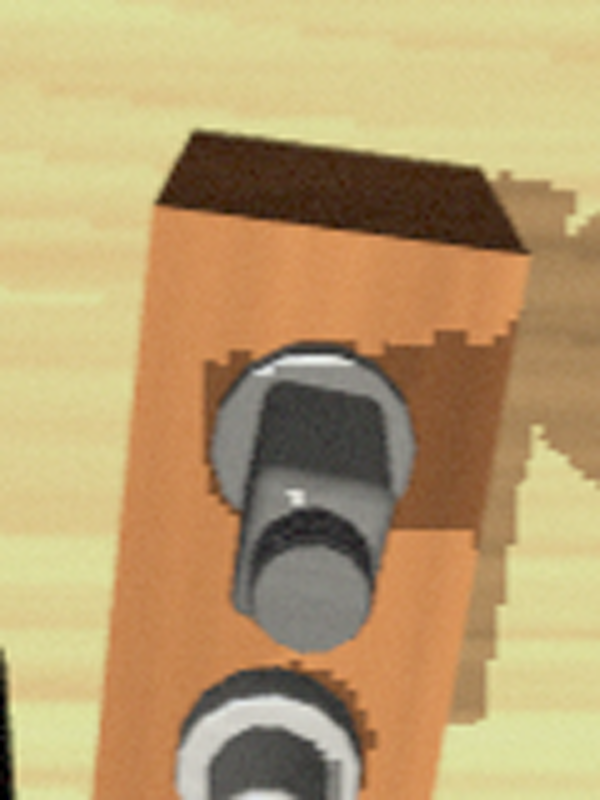

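```bash
python3 - <<'E'
from h import *
T=lambda p:[p[0]/5+220,p[1]/5+130]
C=ld('spi2')
print('nose',onz([T((314,597)),T((253,592)),T((373,592)),T((313,653))],151,C).round(1).tolist())
print('collar',onz([T((213,440)),T((415,450)),T((315,345))],93,C).round(1).tolist())
P=onz([T(p) for p in [(258,467),(392,492),(236,607),(376,600)]],137,C);print(P.round(1).tolist())
a=lambda d:np.degrees(np.arctan2(d[1],d[0])).round(1)
print('front edge yaw',a(P[1]-P[0])-90,'left',a(P[2]-P[0]),'right',a(P[3]-P[1]),np.linalg.norm(P[1]-P[0]))
P=onz([T(p) for p in [(272,381),(380,402)]],93,C);print(P.round(1).tolist(),a(P[1]-P[0])-90,np.linalg.norm(P[1]-P[0]))
P=onz([T(p) for p in [(155,205),(527,252)]],85,C);print('block edge yaw',a(P[1]-P[0])-90)
E
```

```text
nose [[520.1, -323.2, 151.0], [519.4, -331.1, 151.0], [519.3, -315.5, 151.0], [528.1, -323.3, 151.0]]
collar [[518.8, -340.0, 93.0], [520.5, -306.8, 93.0], [502.6, -323.3, 93.0]]
[[507.3, -330.8, 137.0], [510.8, -312.6, 137.0], [528.1, -334.1, 137.0], [527.0, -314.6, 137.0]]
front edge yaw -11.099999999999994 left -8.9 right -7.0 18.602598118624535
[[508.7, -330.2, 93.0], [512.2, -312.7, 93.0]] -11.400000000000006 17.896418026111736
block edge yaw -7.200000000000003
```

```bash
python3 - <<'E'
from h import *
goto([519.9,-323.3,170],[180,0,79])
move_l([519.9,-323.3,99],speed=80); st()
print(grip(10,110)); wait(0.2); o=st()
move_l([519.9,-323.3,130],speed=60); st()
move_l([519.9,-323.3,225],speed=120); st(); snap('wrist','sp3'); snap('scene','sp3s',(90,60,290,210),4)
E
```

```text
t 29.18 tcp [ 520.4 -323.7   99.7] rpy [179.9   0.   79. ] F [ 1.1  0.6 -0.4] M [ 0.01 -0.03  0.01] w 60.1
False
t 29.82 tcp [ 520.4 -323.6   99.8] rpy [179.9   0.   79. ] F [-0.5 -0.8  4.2] M [0.07 0.04 0.05] w 18.6
t 30.49 tcp [ 520.  -323.2  130.2] rpy [180.  -0.  79.] F [ 2.5  0.4 -1.4] M [-0.12 -0.55 -0.02] w 18.6
t 31.43 tcp [ 518.9 -322.6  223.4] rpy [-1.798e+02 -1.000e-01  7.900e+01] F [-0.3  0.8 -3.9] M [ 0.01  0.06 -0.  ] w 18.7
```

View pics/sp3.png

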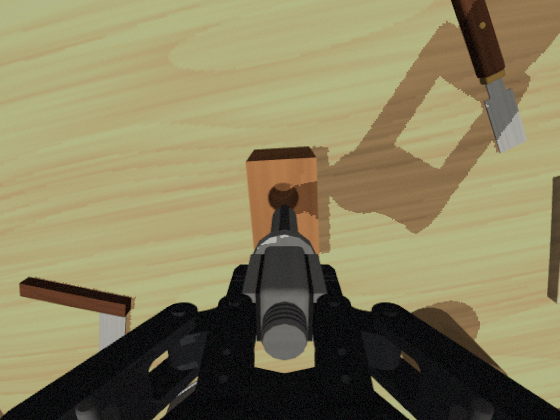

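View pics/sp3s.png

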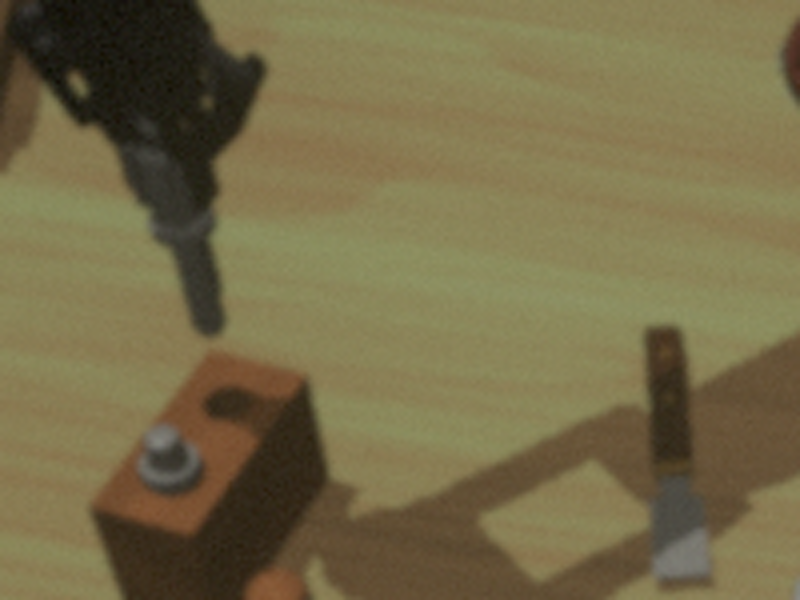

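```bash
python3 - <<'E'
from h import *
im=cv2.imread('pics/sp3.png')[190:370,230:340]; cv2.imwrite('pics/sp3z.png',cv2.resize(cv2.convertScaleAbs(im,alpha=1.6),None,fx=4.4,fy=3.3*4.4/3.3*0.75,interpolation=cv2.INTER_CUBIC))
c=get_calibration('wrist');M=np.linalg.inv(np.array(c['mount']));C=(np.array([[c['fx'],0,c['cx']],[0,c['fy'],c['cy']],[0,0,1]]),np.array(c['D']),M[:3,:3],M[:3,3])
for tilt in(-2,0,2):
    R=rot([tilt,0,0]); g=np.array([0,0,-15.5])
    # spindle: key toward tool -y ; up = -tool z
    P=lambda y,x,z:(proj(g+R@np.array([x,y,-z]),C)[0]).round(1).tolist()
    print(tilt,'nose',P(0,0,36),'collar front bottom',P(-17,0,-30),'key foot front',P(-14,0,-83),'key top',P(-14,0,-33),'tip front',P(-6.5,0,-100))
E
```

```text
-2 nose [284.2, 339.6] collar front bottom [284.2, 229.3] key foot front [284.2, 207.7] key top [284.2, 232.7] tip front [284.2, 211.4]
0 nose [284.2, 342.7] collar front bottom [284.2, 227.8] key foot front [284.2, 203.9] key top [284.2, 231.0] tip front [284.2, 206.9]
2 nose [284.2, 345.6] collar front bottom [284.2, 226.3] key foot front [284.2, 200.0] key top [284.2, 229.4] tip front [284.2, 202.5]
```

View pics/sp3z.png

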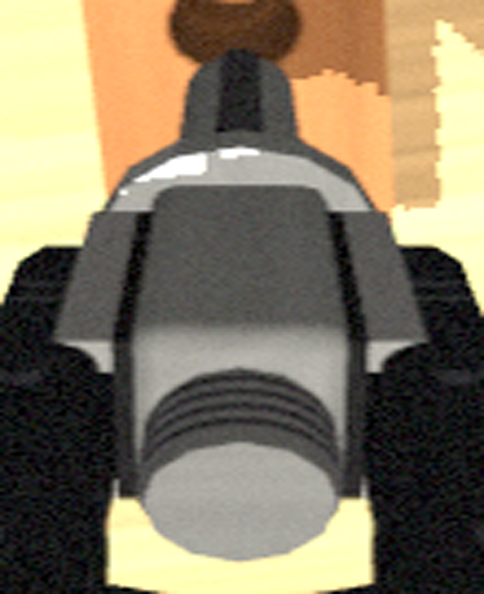

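The key shows at (284,205) facing the camera, as expected. The spindle is centred in the grip and upright within about 1°. Next I'll move over the bore.

```bash
python3 - <<'E'
from h import *
goto([590,-130,235],[180,0,88])
goto([641.7,65,225],[180,0,97.7])
move_l([641.7,65,205],speed=80); wait(0.3); st(); snap('wrist','in1')
im=cv2.imread('pics/in1.png')[120:300,200:370]; cv2.imwrite('pics/in1z.png',cv2.resize(cv2.convertScaleAbs(im,alpha=1.5),None,fx=4,fy=3.3,interpolation=cv2.INTER_CUBIC))
snap('scene','in1s',(230,80,430,230),4)
E
```

```text
t 33.89 tcp [642.   65.1 205.6] rpy [179.9   0.   97.7] F [ 0.7  0.1 -2.5] M [-0.06  0.05 -0.03] w 19.0
```

View pics/in1z.png

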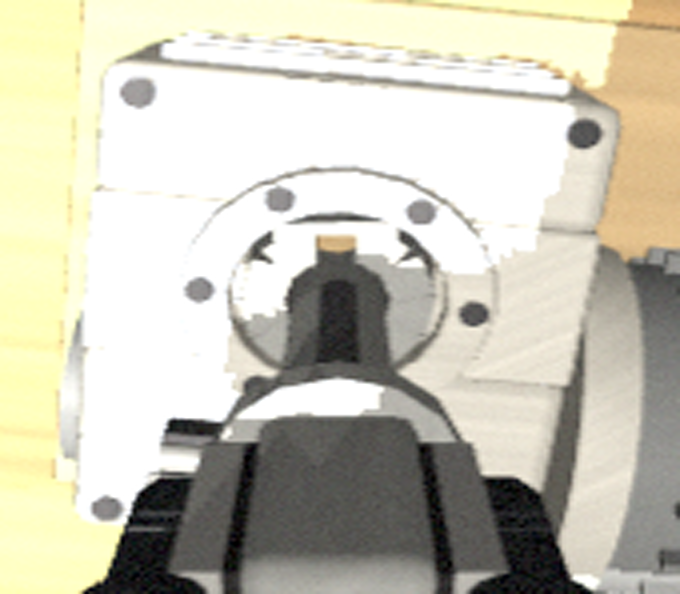

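View pics/in1s.png

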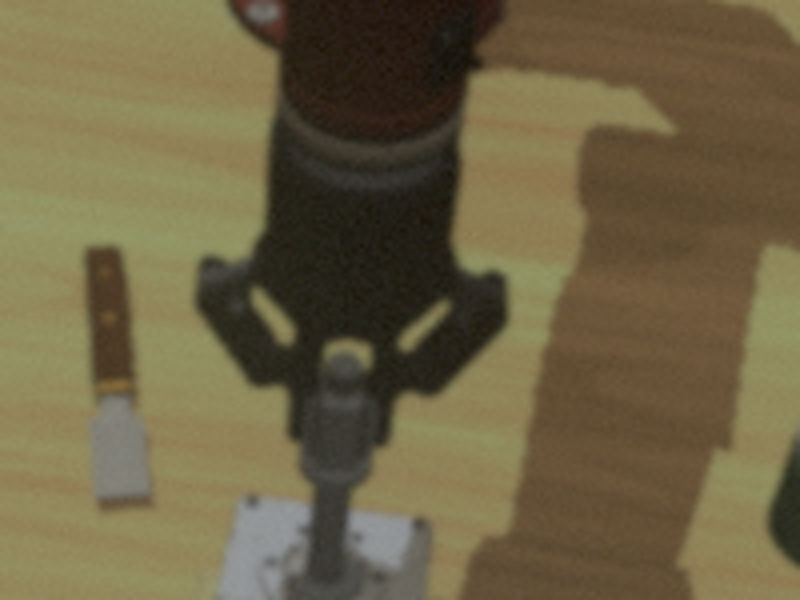

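The key (column 338) lines up with the keyway (column 336). I'll lower it in steps and watch the force.

```bash
python3 - <<'E'
from h import *
for z in (198,194,190,186,182,178):
    move_l([641.7,65,z],speed=50); o=st()
    if o['wrist_force'][2]>8 or np.hypot(*o['wrist_force'][:2])>12: break
E
```

```text
t 34.28 tcp [641.  65. 197.] rpy [-179.9   -0.    97.7] F [-0.   0.7 -2.4] M [-0.03 -0.    0.03] w 18.8
t 34.53 tcp [641.3  65.  193.4] rpy [-179.9   -0.    97.7] F [-0.2  0.5 -3. ] M [0.   0.03 0.01] w 18.6
t 34.78 tcp [641.4  65.  189.5] rpy [-180.    -0.    97.7] F [ 0.5  0.2 -3.7] M [ 0.01 -0.05 -0.04] w 19.1
t 35.03 tcp [641.5  65.  185.5] rpy [-180.    -0.    97.7] F [ 0.   0.2 -3.2] M [-0.01 -0.02 -0.04] w 19.0
t 35.28 tcp [641.5  65.  181.5] rpy [-180.    -0.    97.7] F [-1.   0.3 -3.7] M [-0.02 -0.04 -0.01] w 19.1
t 35.53 tcp [641.5  65.  177.5] rpy [-180.    -0.    97.7] F [ 0.1  0.3 -3.2] M [-0.01  0.01 -0.04] w 18.8
```

```bash
python3 - <<'E'
from h import *
for z in (172,165,157,149,141,135,131,129,128,127):
    move_l([641.7,65,z],speed=50); o=st()
    if o['wrist_force'][2]>8 or np.hypot(*o['wrist_force'][:2])>15: break
E
```

```text
t 35.8 tcp [641.4  65.  171.2] rpy [-180.    -0.    97.7] F [ 1.2  0.6 -4. ] M [ 0.05 -0.02  0.01] w 19.0
t 36.09 tcp [641.5  65.  164.2] rpy [-180.    -0.    97.7] F [ 0.5 -0.5 -4.1] M [-0.03  0.05  0.02] w 19.0
t 36.4 tcp [641.5  65.  156.2] rpy [-180.    -0.    97.7] F [ 0.   0.  -3.6] M [-0.01  0.03  0.02] w 18.9
t 36.71 tcp [641.5  65.  148.2] rpy [-180.    -0.    97.7] F [ 0.1 -0.5 -3.3] M [ 0.03 -0.03  0.  ] w 18.8
t 37.02 tcp [641.5  65.  140.2] rpy [-180.    -0.    97.7] F [ 0.1 -0.1 -3.4] M [-0.01 -0.01  0.  ] w 18.8
t 37.28 tcp [641.6  65.  134.3] rpy [-180.    -0.    97.7] F [-0.7  0.3 -3.9] M [-0.01 -0.02  0.07] w 18.8
t 37.53 tcp [641.7  65.  130.6] rpy [180.   -0.   97.7] F [-0.1 -0.4 -3.7] M [-0.03  0.    0.  ] w 18.9
t 37.78 tcp [641.8  65.  128.9] rpy [180.   -0.   97.7] F [-0.1  1.1 -3.2] M [-0.04  0.06  0.  ] w 18.8
t 38.03 tcp [641.7  65.  127.9] rpy [180.   -0.   97.7] F [-0.7  0.3 -3.9] M [ 0.05 -0.04 -0.02] w 18.8
t 38.28 tcp [641.9  65.  127.8] rpy [180.    0.   97.7] F [-2.   0.2  1.2] M [ 0.02  0.31 -0.03] w 19.2
```

```bash
python3 - <<'E'
from h import *
for z in np.arange(126.3,118,-0.7):
    move_l([641.7,65,z],speed=30); wait(0.1); o=st()
    if o['wrist_force'][2]>25: break
wait(0.7); st()
snap('scene','fin',(230,80,430,230),4); snap('wrist','finw'); snap('top','fint')
E
```

```text
t 38.63 tcp [641.9  65.  127.8] rpy [180.    0.   97.7] F [-4.7  0.2  5.2] M [0.03 0.68 0.01] w 18.8
t 38.98 tcp [642.   65.  127.8] rpy [180.    0.   97.7] F [-5.4 -0.8  7.3] M [ 0.01  0.92 -0.01] w 18.9
t 39.33 tcp [642.   65.  127.8] rpy [180.    0.   97.7] F [-5.9 -0.2 10.3] M [-0.02  1.1   0.01] w 18.8
t 39.68 tcp [642.   65.  127.7] rpy [180.    0.   97.7] F [-7.1 -0.6 12.8] M [ 0.03  1.37 -0.03] w 19.0
t 40.03 tcp [642.   65.  127.8] rpy [180.    0.   97.7] F [-9.4  0.2 15.5] M [-0.05  1.52  0.01] w 19.0
t 40.38 tcp [642.   65.  127.7] rpy [180.    0.   97.7] F [-10.3  -0.7  17.7] M [-0.05  1.71 -0.06] w 19.0
t 40.73 tcp [642.1  65.  127.7] rpy [180.    0.   97.7] F [-11.7  -0.5  19.9] M [-0.04  2.04 -0.07] w 18.9
t 41.08 tcp [642.1  65.  127.7] rpy [-180.     0.    97.7] F [-12.6  -1.1  23.3] M [-0.01  2.17 -0.02] w 18.7
t 41.43 tcp [642.1  65.  127.7] rpy [-180.     0.    97.7] F [-13.2  -1.1  25.5] M [-0.06  2.4  -0.05] w 18.7
t 42.13 tcp [642.1  65.  127.7] rpy [-180.     0.    97.7] F [-14.5  -1.   25.7] M [-0.08  2.42 -0.01] w 18.8
```

View pics/fin.png

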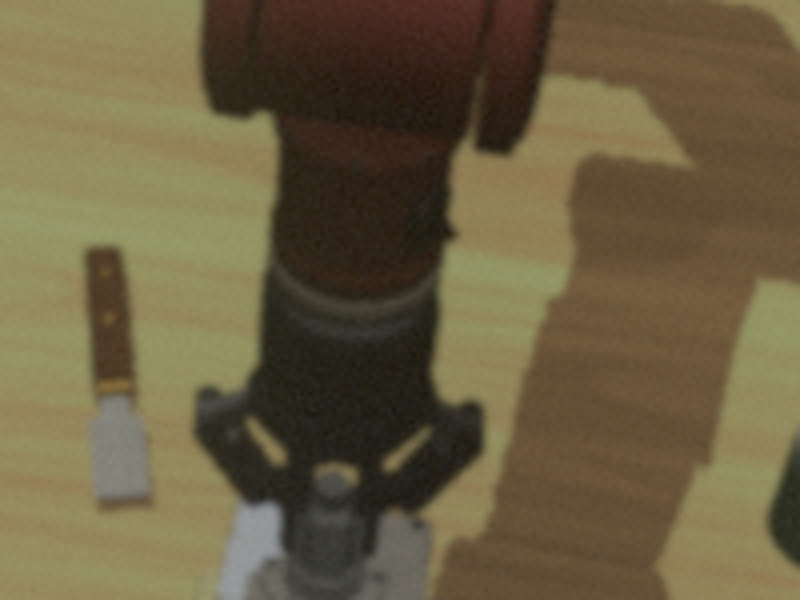

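View pics/finw.png

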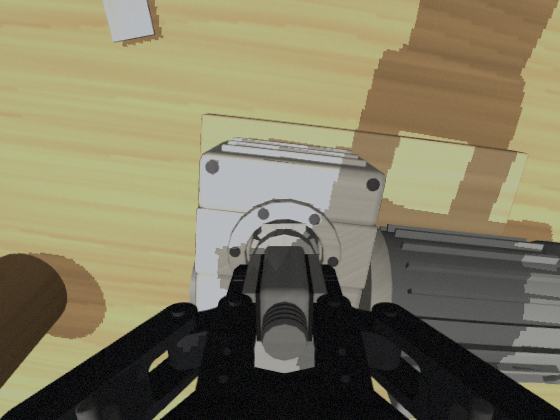

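```bash
python3 - <<'E'
from h import *
snap('scene','fin2',(230,180,430,330),4)
E
```

```text
(no output)
```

View pics/fin2.png

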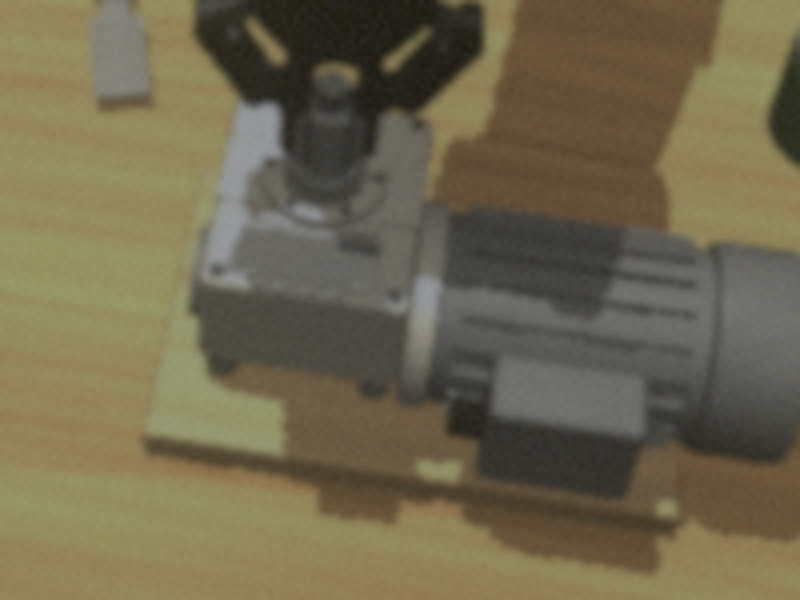

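The collar sits on the hub, and the flap is tipped back (seen nearly edge-on, with its shadow below the drive). The knife is flat and clear. I'll hand in.

```bash
python3 - <<'E'
from h import *
st(); sign_off()
E
```

```text
t 42.33 tcp [642.1  65.  127.7] rpy [-180.     0.    97.7] F [-13.7   0.1  25.3] M [-0.09  2.46 -0.03] w 18.8
the job is handed in; nothing more can be done
```

I handed the job in at 42.3 s of the 72 s allowed, with the spindle gripped and pressed down in the bore. `sign_off()` gave no verdict.

- **Flap:** I slid the knife blade under the lip and lifted it along an arc. The flap fell right back, and the last scene picture shows it still open.
- **Knife:** I laid it back on the bench and let go. The later pictures show it lying flat.
- **Spindle:** I took it out of the block and set its key to the keyway, which I had measured in the wrist picture at about 8° from the drive's -x. It went straight down to the collar with no searching by feel.
- **Last readings:** The tool point stopped at 127.7 mm, against 127.5 mm expected for a seated collar. The downward press reads about 25 N at the wrist and the tool is upright. The grip is holding at 18.8 mm.
- **Not quite as planned:** There is a sideways force of about 14 N and a moment of 2.4 N m from the shaft bearing on the bore wall. Position reads within about 0.5 mm of the bore, so I left it.
- **Not checked:** I did not measure the mallet, tin or drift again at the end. The arm did not touch them, as far as I saw.

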